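# Find the fullest salt tin by its weight and hold it over the plate

## Robot

A 7-joint arm with a two-finger parallel gripper is mounted at the origin on the work surface. World frame = base frame: x ahead of the robot, y to its left, z up, the work surface at z = 0. Lengths are in m, angles in rad, forces in N, time in s.
With the tool pointing down it reaches from about 0.35 to 0.9 m from the base axis. Payload 8.1 kg.
Tool frame: the origin (TCP) lies midway between the tips of the shut fingers; the grasp point (between the pads) lies 19 mm behind it; z points along the fingers, y is the line along which they close (so a half turn about z gives the same grasp; the last joint's range is limited). The gripper opens to 92 mm and grips with 3 to 60 N. Pads are 19 mm wide; open, the fingers measure 130 mm over their backs; the gripper's body (75 mm by 190 mm) begins 47 mm behind the grasp point.
Start: joints at [-1.322, 0.434, 0.025, 1.573, -0.012, 1.134, -0.075], TCP at [0.215, 0.587, 0.193] pointing down, gripper open.
Joint ranges: [-2.62, 2.62], [-0.44, 2.09], [-1.27, 1.32], [0.08, 2.57], [-1.32, 4.46], [0.12, 2], [-2.74, 2.74]. Speed limits (rad/s): [2.22, 2.22, 3.01, 3.01, 3.14, 3.14, 3.14].

## Interface

Orientations are given as [roll, pitch, yaw] about the fixed x, y, z axes, in that order (R = Rz(yaw) Ry(pitch) Rx(roll)).
In Python, from station import r gives the robot as it stands. Calls block until the motion is done:
- r.move_ptp(position, orientation): joint-space move of the TCP to a pose.
- r.move_linear(position, frame=None, rate=0.15, contact_N=None): straight line of the TCP; frame=None keeps the orientation; rate is the mean speed in m/s. With contact_N (N) it stops when the force on the tool has changed by that much, and returns True; else False.
- r.move_j(angles): joint-space move.
- r.grip(opening, strength=None): opening from 0.0 (shut) to 1.0 (fully open); strength is the grip in N (None keeps the last); returns when the fingers have stopped.
- r.dwell(seconds).
- r.solve_ik(position, orientation): joint angles nearest the present ones, or None.
- r.read_camera(name): name is "side" or "top"; returns a dict with "img" (400x640x3 uint8, red, green, blue), "depth" (400x640 float32, m along the optical axis (not along the pixel's ray), 0 where there is no reading), "fov_y" (degrees; the focal length in pixels is half the picture's height over the tangent of half this angle, whatever the lens; pixels are square), "cx", "cy" (the principal point, pixels), "origin" and "attitude" of the camera in the world. Camera axes: x right, y down, z forward; pixel columns grow to the right and rows downward; lengths in m; the calibration is good to about 2 mm. A picture is of the moment at which its call begins.
A pose or a line that the arm cannot do raises r.MotionError and nothing moves.
- r.hand_in(): hands the job in; it is judged then, once.
Readings, each from a call of its own:
- r.current_time_s(): time.
- r.current_q(): joint angles.
- r.current_joint_vel(): joint speeds.
- r.current_joint_torque(): joint torques, N m.
- r.current_position(): TCP position.
- r.current_eef_rot(): TCP orientation.
- r.current_force(): force on the tool from outside, world axes, zero at the start.
- r.current_torque(): the same for the moment, N m.
- r.current_width(): opening from 0.0 (shut) to 1.0 (fully open).
- r.current_grip_force(): force on a finger pad.
Only numpy, scipy, OpenCV 4.12 (cv2) and the standard library are available. Lean on these libraries where they do the work, as an engineer would, in place of code of your own. Each camera call takes 0.05 s, during which the arm holds its last target. There are 200 camera calls.

## Task

I want to open the fullest of these three identical salt tins over the enamel plate: starting with the tin nearest the green jug and going along the row, heft each tin by itself, lifting it clear and setting it back upright in its own place before lifting the next, to feel which is heaviest. Then hold the heaviest up over the middle of the plate, upright and at least 10 cm above it, and finish while still holding it there (if the last tin is the heaviest, it may go straight over the plate). Leave everything else standing as it was.

Things in the scene. Friction and masses are not known exactly. Their poses are not given: they have to be found in the camera images.
- tin_a: one of three outwardly identical closed tins standing upright in a row on the stand, about 120 mm apart: red cylinder with a white band and an aluminium lid, 60 mm in diameter, 112 mm tall; origin at the centre of its underside, z up along its axis. It weighs between 0.1 and 0.45 kg; one of the three is at least 0.15 kg heavier than each of the others, and neither name nor look tells which
- tin_b: one of three outwardly identical closed tins standing upright in a row on the stand, about 120 mm apart: red cylinder with a white band and an aluminium lid, 60 mm in diameter, 112 mm tall; origin at the centre of its underside, z up along its axis. It weighs between 0.1 and 0.45 kg; one of the three is at least 0.15 kg heavier than each of the others, and neither name nor look tells which
- tin_c: one of three outwardly identical closed tins standing upright in a row on the stand, about 120 mm apart: red cylinder with a white band and an aluminium lid, 60 mm in diameter, 112 mm tall; origin at the centre of its underside, z up along its axis. It weighs between 0.1 and 0.45 kg; one of the three is at least 0.15 kg heavier than each of the others, and neither name nor look tells which
- jug: open green plastic jug, 100 mm wide at the rim, 160 mm tall, with a handle reaching 92 mm from its axis along its own x; it stands beyond one end of the row of tins (either end), about 190 mm from the nearest tin; origin at the centre of its underside
- pot: open steel cooking pot, 140 mm in diameter, 90 mm tall, two small bow handles reaching 96 mm from its axis; it stands beyond the other end of the row; origin at the centre of its underside
- plate: round white enamel plate with a blue rim, 216 mm in diameter, 18 mm tall, on the stand beyond the row of tins as seen from the robot; origin at the centre of its underside, which rests on the stand
- stirrer: wooden stirrer lying on the stand beside the plate, to its left as seen from the robot, 227 mm long, 14 mm high; origin under the middle, x along the handle towards the 36 mm wide paddle
- stand: fixed stand of flat stacked plastic crates (blue below, orange and yellow above), 400 mm in its x by 840 mm in its y, flat top 100 mm above its origin, which is the centre of its underside on the table; the row of tins runs along its y axis, about 110 mm from its middle on the robot's side
Things that resemble listed ones, but are neither listed nor needed, are in the scene too. Several things have the shape of the jug; the one meant has the colours described above. Leave any brown look-alike of the tin_c alone.

How it is judged:
On the way, in this order (a step that is already met when the one before it is completed fails the run):
1. the first tin of the row, counted from the green jug, is lifted clear by the fingers while the other two stand in their places ((((z of tin_a in the frame of stand above 0.108 m and contact force between tin_a and the fingers above 0.5 N) and (z of tin_b in the frame of stand between 0.09 and 0.104 m and angle between tin_b's own z axis and vertical below 0.1 rad and distance of tin_b from where it was at the start of the episode below 0.03 m) and (z of tin_c in the frame of stand between 0.09 and 0.104 m and angle between tin_c's own z axis and vertical below 0.1 rad and distance of tin_c from where it was at the start of the episode below 0.03 m) and horizontal distance between each of tin_b, tin_c and jug above 0.253 m) or ((z of tin_b in the frame of stand above 0.108 m and contact force between tin_b and the fingers above 0.5 N) and (z of tin_a in the frame of stand between 0.09 and 0.104 m and angle between tin_a's own z axis and vertical below 0.1 rad and distance of tin_a from where it was at the start of the episode below 0.03 m) and (z of tin_c in the frame of stand between 0.09 and 0.104 m and angle between tin_c's own z axis and vertical below 0.1 rad and distance of tin_c from where it was at the start of the episode below 0.03 m) and horizontal distance between each of tin_a, tin_c and jug above 0.253 m) or ((z of tin_c in the frame of stand above 0.108 m and contact force between tin_c and the fingers above 0.5 N) and (z of tin_a in the frame of stand between 0.09 and 0.104 m and angle between tin_a's own z axis and vertical below 0.1 rad and distance of tin_a from where it was at the start of the episode below 0.03 m) and (z of tin_b in the frame of stand between 0.09 and 0.104 m and angle between tin_b's own z axis and vertical below 0.1 rad and distance of tin_b from where it was at the start of the episode below 0.03 m) and horizontal distance between each of tin_a, tin_b and jug above 0.253 m))), for 0.2 s.
2. the second tin of the row, counted from the green jug, is lifted clear by the fingers while the other two stand in their places ((((z of tin_a in the frame of stand above 0.108 m and contact force between tin_a and the fingers above 0.5 N) and (z of tin_b in the frame of stand between 0.09 and 0.104 m and angle between tin_b's own z axis and vertical below 0.1 rad and distance of tin_b from where it was at the start of the episode below 0.03 m) and (z of tin_c in the frame of stand between 0.09 and 0.104 m and angle between tin_c's own z axis and vertical below 0.1 rad and distance of tin_c from where it was at the start of the episode below 0.03 m) and ((horizontal distance between tin_b and jug below 0.253 m and horizontal distance between tin_c and jug above 0.372 m) or (horizontal distance between tin_c and jug below 0.253 m and horizontal distance between tin_b and jug above 0.372 m))) or ((z of tin_b in the frame of stand above 0.108 m and contact force between tin_b and the fingers above 0.5 N) and (z of tin_a in the frame of stand between 0.09 and 0.104 m and angle between tin_a's own z axis and vertical below 0.1 rad and distance of tin_a from where it was at the start of the episode below 0.03 m) and (z of tin_c in the frame of stand between 0.09 and 0.104 m and angle between tin_c's own z axis and vertical below 0.1 rad and distance of tin_c from where it was at the start of the episode below 0.03 m) and ((horizontal distance between tin_a and jug below 0.253 m and horizontal distance between tin_c and jug above 0.372 m) or (horizontal distance between tin_c and jug below 0.253 m and horizontal distance between tin_a and jug above 0.372 m))) or ((z of tin_c in the frame of stand above 0.108 m and contact force between tin_c and the fingers above 0.5 N) and (z of tin_a in the frame of stand between 0.09 and 0.104 m and angle between tin_a's own z axis and vertical below 0.1 rad and distance of tin_a from where it was at the start of the episode below 0.03 m) and (z of tin_b in the frame of stand between 0.09 and 0.104 m and angle between tin_b's own z axis and vertical below 0.1 rad and distance of tin_b from where it was at the start of the episode below 0.03 m) and ((horizontal distance between tin_a and jug below 0.253 m and horizontal distance between tin_b and jug above 0.372 m) or (horizontal distance between tin_b and jug below 0.253 m and horizontal distance between tin_a and jug above 0.372 m))))), for 0.2 s.
3. the third tin of the row, counted from the green jug, is lifted clear by the fingers while the other two stand in their places ((((z of tin_a in the frame of stand above 0.108 m and contact force between tin_a and the fingers above 0.5 N) and (z of tin_b in the frame of stand between 0.09 and 0.104 m and angle between tin_b's own z axis and vertical below 0.1 rad and distance of tin_b from where it was at the start of the episode below 0.03 m) and (z of tin_c in the frame of stand between 0.09 and 0.104 m and angle between tin_c's own z axis and vertical below 0.1 rad and distance of tin_c from where it was at the start of the episode below 0.03 m) and horizontal distance between each of tin_b, tin_c and jug below 0.372 m) or ((z of tin_b in the frame of stand above 0.108 m and contact force between tin_b and the fingers above 0.5 N) and (z of tin_a in the frame of stand between 0.09 and 0.104 m and angle between tin_a's own z axis and vertical below 0.1 rad and distance of tin_a from where it was at the start of the episode below 0.03 m) and (z of tin_c in the frame of stand between 0.09 and 0.104 m and angle between tin_c's own z axis and vertical below 0.1 rad and distance of tin_c from where it was at the start of the episode below 0.03 m) and horizontal distance between each of tin_a, tin_c and jug below 0.372 m) or ((z of tin_c in the frame of stand above 0.108 m and contact force between tin_c and the fingers above 0.5 N) and (z of tin_a in the frame of stand between 0.09 and 0.104 m and angle between tin_a's own z axis and vertical below 0.1 rad and distance of tin_a from where it was at the start of the episode below 0.03 m) and (z of tin_b in the frame of stand between 0.09 and 0.104 m and angle between tin_b's own z axis and vertical below 0.1 rad and distance of tin_b from where it was at the start of the episode below 0.03 m) and horizontal distance between each of tin_a, tin_b and jug below 0.372 m))), for 0.2 s.
At the end, for the whole second after the job is handed in: The heaviest tin held still by the fingers, touching nothing else, tilt under 0.2 rad, underside over 90 mm above the plate's underside, axis within 70 mm of the plate's centre; the other tins stand upright within 30 mm of their starts; jug, pot, plate, stirrer within 30 mm of theirs (((z of tin_a in the frame of plate above 0.09 m and horizontal distance between tin_a and plate below 0.07 m and angle between tin_a's own z axis and vertical below 0.2 rad and contact force between tin_a and the fingers above 1 N and linear speed of tin_a below 0.03 m/s and contact force between tin_a and jug below 0.2 N and contact force between tin_a and pot below 0.2 N and contact force between tin_a and plate below 0.2 N and contact force between tin_a and stirrer below 0.2 N and contact force between tin_a and stand below 0.2 N and contact force between tin_a and tin_b below 0.2 N and contact force between tin_a and tin_c below 0.2 N and (z of tin_b in the frame of stand between 0.09 and 0.104 m and angle between tin_b's own z axis and vertical below 0.1 rad and distance of tin_b from where it was at the start of the episode below 0.03 m) and (z of tin_c in the frame of stand between 0.09 and 0.104 m and angle between tin_c's own z axis and vertical below 0.1 rad and distance of tin_c from where it was at the start of the episode below 0.03 m) and contact force between each of tin_b, tin_c and stand below 2.9 N) or (z of tin_b in the frame of plate above 0.09 m and horizontal distance between tin_b and plate below 0.07 m and angle between tin_b's own z axis and vertical below 0.2 rad and contact force between tin_b and the fingers above 1 N and linear speed of tin_b below 0.03 m/s and contact force between tin_b and jug below 0.2 N and contact force between tin_b and pot below 0.2 N and contact force between tin_b and plate below 0.2 N and contact force between tin_b and stirrer below 0.2 N and contact force between tin_b and stand below 0.2 N and contact force between tin_b and tin_a below 0.2 N and contact force between tin_b and tin_c below 0.2 N and (z of tin_a in the frame of stand between 0.09 and 0.104 m and angle between tin_a's own z axis and vertical below 0.1 rad and distance of tin_a from where it was at the start of the episode below 0.03 m) and (z of tin_c in the frame of stand between 0.09 and 0.104 m and angle between tin_c's own z axis and vertical below 0.1 rad and distance of tin_c from where it was at the start of the episode below 0.03 m) and contact force between each of tin_a, tin_c and stand below 2.9 N) or (z of tin_c in the frame of plate above 0.09 m and horizontal distance between tin_c and plate below 0.07 m and angle between tin_c's own z axis and vertical below 0.2 rad and contact force between tin_c and the fingers above 1 N and linear speed of tin_c below 0.03 m/s and contact force between tin_c and jug below 0.2 N and contact force between tin_c and pot below 0.2 N and contact force between tin_c and plate below 0.2 N and contact force between tin_c and stirrer below 0.2 N and contact force between tin_c and stand below 0.2 N and contact force between tin_c and tin_a below 0.2 N and contact force between tin_c and tin_b below 0.2 N and (z of tin_a in the frame of stand between 0.09 and 0.104 m and angle between tin_a's own z axis and vertical below 0.1 rad and distance of tin_a from where it was at the start of the episode below 0.03 m) and (z of tin_b in the frame of stand between 0.09 and 0.104 m and angle between tin_b's own z axis and vertical below 0.1 rad and distance of tin_b from where it was at the start of the episode below 0.03 m) and contact force between each of tin_a, tin_b and stand below 2.9 N)) and distance of each of jug, pot, plate, stirrer from where it was at the start of the episode below 0.03 m); the arm keeps its last pose, push and grip.
It fails at once if the green jug is shoved or lifted by more than 40 mm (distance of jug from where it was at the start of the episode above 0.04 m).
It fails at once if the steel pot is shoved or lifted by more than 40 mm (distance of pot from where it was at the start of the episode above 0.04 m).
It fails at once if the enamel plate is shoved or lifted by more than 40 mm (distance of plate from where it was at the start of the episode above 0.04 m).
It fails at once if the wooden stirrer is shoved or lifted by more than 40 mm (distance of stirrer from where it was at the start of the episode above 0.04 m).
It fails at once if a tin is tipped over (more than 0.7 rad) (angle between any of tin_a, tin_b, tin_c's own z axis and vertical above 0.7 rad).
It also fails if it takes over 67 s, if anything falls off the work surface, if the arm or the gripper's body presses on something with over 40 N, if the wrist force passes 120 N, or if a joint passes its speed limit or range.

## Working session

There is one attempt and no reset: what is moved stays moved. The work goes in short steps, each a Python script; the robot and the scene stay as the last script left them, time stands still between calls to the robot, and variables do not carry over. Pictures are saved under pics/ and viewed, at most 10 in all, crops included, and the job is handed in when it is done.

```bash
mkdir -p pics; ls
cat > h.py <<'E'
import numpy as np, cv2
from station import r
from scipy.spatial.transform import Rotation as R
def cam(n):
    c=r.read_camera(n); return c
def Rm(c):
    a=np.array(c["attitude"],float)
    return a if a.shape==(3,3) else (R.from_euler('xyz',a).as_matrix() if a.size==3 else R.from_quat(a).as_matrix())
def ray(c,u,v):
    f=200/np.tan(np.radians(c["fov_y"])/2)
    d=np.stack([(np.asarray(u,float)-c["cx"])/f,(np.asarray(v,float)-c["cy"])/f,np.ones_like(np.asarray(u,float))],-1)
    return d@Rm(c).T
def cloud(c):
    v,u=np.mgrid[0:400,0:640]
    return np.array(c["origin"])+ray(c,u,v)*c["depth"][...,None]
def onplane(c,u,v,z):
    d=ray(c,u,v); o=np.array(c["origin"]); return o+d*((z-o[2])/d[...,2])[...,None]
E
python3 - <<'E'
from h import *
import pickle
for n in("top","side"):
    c=cam(n); pickle.dump(c,open(n+".pkl","wb"))
    cv2.imwrite(f"pics/{n}0.png",c["img"][...,::-1])
    print(n,c["fov_y"],c["cx"],c["cy"],c["origin"],c["attitude"],(c["depth"]>0).mean())
print(r.current_time_s(),r.current_position(),r.current_eef_rot(),r.current_width())
E
```

```text
pics
top 51.26544513855638 310.0905338136868 194.21254643431755 [ 0.40694552 -0.10798031  1.4667101 ] [-3.06729184  0.01915877 -1.58623238] 0.995921875
side 47.93953956334225 316.83752265564533 199.84639400181894 [ 1.14429273 -0.84765352  0.75203609] [-2.1753945   0.02159074  0.69818236] 0.98159375
0.1 [0.21525615 0.58625363 0.19262069] [-3.14020061e+00  1.00245914e-04  2.78969017e+00] 1.0005543405890152
```

View pics/top0.png

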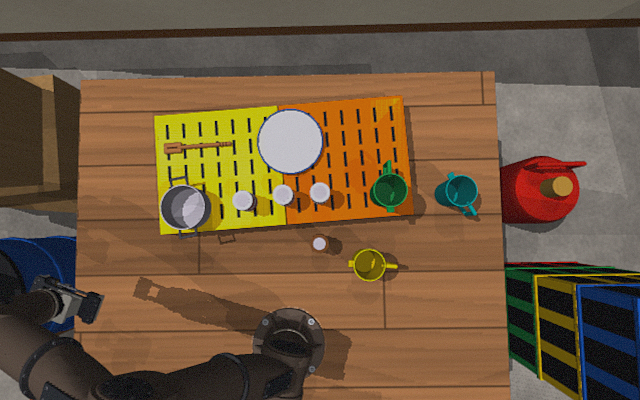

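View pics/side0.png

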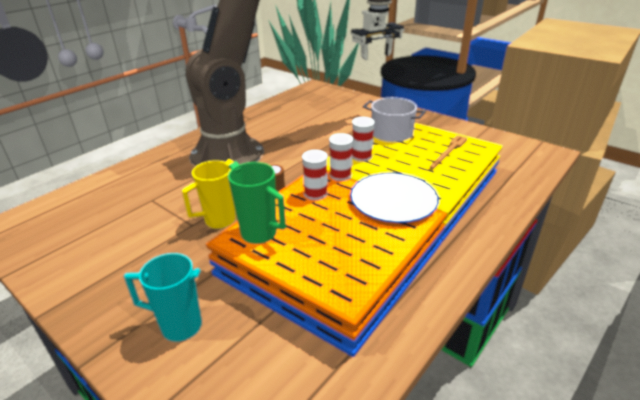

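The top view shows three tins at (320,192), (283,195) and (243,201), the plate at (290,142), the pot at (185,207) and the stirrer at (200,147). There are three jug shapes: green at (389,190) on the stand, teal at (460,193) and yellow at (370,265). The green one on the stand, beyond the row's end, is the jug meant. The brown-bodied tin at (320,244), on the table, is the look-alike to leave alone. Next I'll measure in both views.

```bash
cat > meas.py <<'E'
from h import *
def blobs(m,amin=60):
    n,l,s,ce=cv2.connectedComponentsWithStats(m.astype(np.uint8)); return [(l==i,ce[i],s[i]) for i in range(1,n) if s[i,4]>=amin]
def measure(t,s,verbose=True):
    P=cloud(t); hsv=cv2.cvtColor(t["img"],cv2.COLOR_RGB2HSV); out=[]
    # tin lids: bright/unsaturated, height band about 0.19-0.235
    m=(hsv[...,1]<70)&(P[...,2]>0.19)&(P[...,2]<0.235)&(P[...,0]>0.3)
    for b,ce,st in blobs(m):
        z=np.median(P[b][:,2]); p=onplane(t,ce[0],ce[1],z)
        (cx,cy),rad=cv2.minEnclosingCircle(np.argwhere(b)[:,::-1].astype(np.float32))
        f=200/np.tan(np.radians(t["fov_y"])/2)
        out.append(p)
        if verbose: print("top lid px",ce.round(1),"area",st[4],"xyz",p.round(4),"diam mm",round(2*np.sqrt(st[4]/np.pi)/f*(t["origin"][2]-z)*1000))
    Q=cloud(s); hs=cv2.cvtColor(s["img"],cv2.COLOR_RGB2HSV)
    red=((hs[...,0]<8)|(hs[...,0]>172))&(hs[...,1]>120)&(Q[...,2]>0.1)&(Q[...,2]<0.24)&(Q[...,0]<0.8)
    for p in out:
        near=np.hypot(Q[...,0]-p[0],Q[...,1]-p[1])<0.04
        k=near&(Q[...,2]>0.11)
        if k.sum()<30: print("few side pts"); continue
        q=Q[k]; lid=q[q[:,2]>np.percentile(q[:,2],97)-0.006]
        A=np.c_[2*q[:,:2],np.ones(len(q))]; side=q[(q[:,2]<p[2]-0.012)]
        A=np.c_[2*side[:,:2],np.ones(len(side))]; sol=np.linalg.lstsq(A,(side[:,:2]**2).sum(1),rcond=None)[0]
        print(" side: cyl xy",sol[:2].round(4),"r",np.sqrt(sol[2]+sol[:2]@sol[:2]).round(4),"top z",lid[:,2].mean().round(4), "red px",(k&red).sum())
    return out,P,Q,hsv,hs
if __name__=="__main__":
    import pickle
    t,s=(pickle.load(open(n+".pkl","rb")) for n in("top","side"))
    out,P,Q,hsv,hs=measure(t,s)
    for nm,P_,h in(("top",P,hsv),("side",Q,hs)):
        st=(h[...,1]>180)&(h[...,0]>8)&(h[...,0]<35)&(h[...,2]>150)&(P_[...,2]>0.06)&(P_[...,2]<0.13)
        print(nm,"stand z",np.median(P_[st][:,2]).round(4)); 
        if nm=="top":
            rc=cv2.minAreaRect(P_[st][:,:2].astype(np.float32)); print(rc)
        g=(h[...,0]>50)&(h[...,0]<75)&(h[...,1]>120)&(P_[...,2]>0.12)&(P_[...,2]<0.3)&(P_[...,0]>0.3)
        for b,ce,s_ in blobs(g): print(nm,"green",ce.round(0),s_[4],P_[b].min(0).round(3),P_[b].max(0).round(3))
        # plate
        w=(h[...,1]<60)&(h[...,2]>120)&(P_[...,2]>0.098)&(P_[...,2]<0.128)&(P_[...,0]>0.5)
        for b,ce,s_ in blobs(w,800):
            print(nm,"plate",ce.round(0),s_[4],"bbox centre",((P_[b].min(0)+P_[b].max(0))/2).round(4),"ext",np.ptp(P_[b],axis=0).round(3),"med z",np.median(P_[b][:,2]).round(4))
    pot=(hsv[...,1]<60)&(P[...,2]>0.15)&(P[...,2]<0.21)&(P[...,1]>0.2)&(P[...,0]>0.3)
    for b,ce,s_ in blobs(pot): print("pot",ce.round(0),s_[4],P[b].min(0).round(3),P[b].max(0).round(3))
E
python3 meas.py
python3 - <<'E'
import cv2
i=cv2.imread('pics/side0.png')[90:260,200:420]; cv2.imwrite('pics/crop0.png',cv2.resize(i,None,fx=3.4,fy=3.4,interpolation=cv2.INTER_CUBIC))
E
```

```text
top lid px [319.7 192.4] area 319 xyz [ 0.5058 -0.1145  0.2112] diam mm 61
top lid px [282.7 194.5] area 315 xyz [ 0.5013 -0.0025  0.212 ] diam mm 60
top lid px [242.6 200.1] area 319 xyz [0.4864 0.1192 0.2114] diam mm 61
 side: cyl xy [ 0.5053 -0.1154] r 0.0289 top z 0.2137 red px 309
 side: cyl xy [ 0.5006 -0.0036] r 0.0285 top z 0.2137 red px 277
 side: cyl xy [0.4858 0.1183] r 0.0281 top z 0.2138 red px 256
top stand z 0.0992
((0.5047520995140076, -0.3077249526977539), (1.5814582109451294, 0.6819901466369629), 71.40559387207031)
top green [391. 187.] 671 [ 0.444 -0.368  0.121] [ 0.596 -0.27   0.266]
top plate [290. 141.] 3053 bbox centre [ 0.6853 -0.0188  0.1116] ext [0.208 0.207 0.027] med z 0.106
side stand z 0.1014
side green [255. 198.] 3044 [ 0.446 -0.37   0.12 ] [ 0.599 -0.272  0.265]
side plate [394. 196.] 3289 bbox centre [ 0.6831 -0.0101  0.1123] ext [0.214 0.237 0.025] med z 0.1076
pot [182. 209.] 570 [0.374 0.24  0.15 ] [0.538 0.381 0.195]
```

View pics/crop0.png

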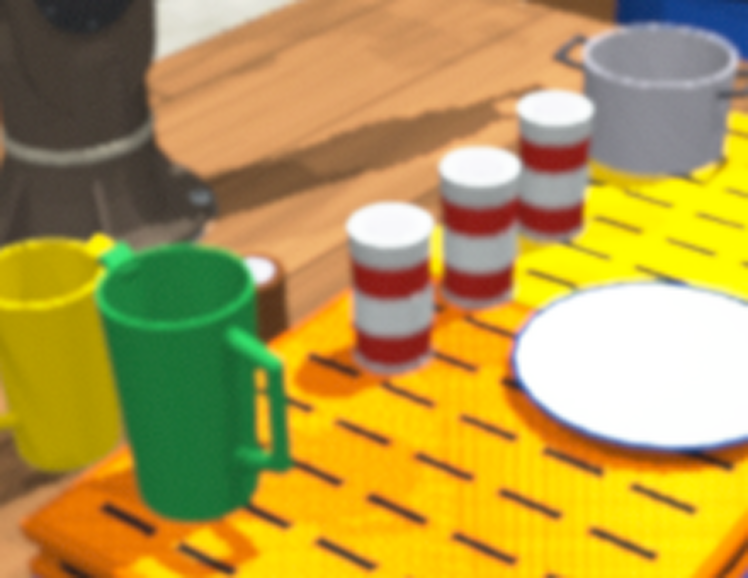

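The crop confirms the scene. The three red/white tins are in a row, and the green jug on the stand is next to the tin at crop (390,290). The brown-bodied look-alike is behind the jug at (265,290), off the stand.

Both views agree on the tins:

| Measurement | Result | Text |
|---|---|---|
| Tin tops, z | 0.212–0.214 | 0.212 |
| Stand top, z | 0.100 | 0.100 |
| Tin diameter | 60–61 mm | 60 mm |
| Tin spacing | 112–123 mm | about 120 mm |

Next I'll heft tin 1.

```bash
cat > act.py <<'E'
from h import *
T=np.array([[.5055,-.115],[.501,-.003],[.486,.1188]]); PLATE=np.array([.685,-.016])
d=T[2]-T[0]; PERP=np.arctan2(d[1],d[0])-np.pi/2
ZG,ZH=.161,.24
def ori(yaw): return [np.pi,0,yaw]
def force(n=12):
    f=[]
    for _ in range(n): f.append(r.current_force()); r.dwell(.03)
    return np.mean(f,0)
def heft(i,carry=False):
    x,y=T[i]; f0=force()
    r.move_linear([x,y,ZG],rate=.1); r.grip(0.0,25); w=r.current_width()
    r.move_linear([x,y,ZG+.045],rate=.08); r.dwell(.3); f1=force()
    print("tin",i+1,"width mm",round(w*92,1),"grip",round(float(r.current_grip_force()),1),"dF",(f1-f0).round(2),"t",r.current_time_s(),flush=True)
    return f1-f0
def back(i):
    x,y=T[i]
    r.move_linear([x,y,ZG+.001],rate=.06); r.dwell(.15); r.grip(1.0); r.move_linear([x,y,ZH],rate=.12)
E
python3 - <<'E'
from act import *
p=r.current_position(); q=None
for yaw in (PERP+np.pi/2,PERP-np.pi/2):
    s=r.solve_ik([*T[0],ZG],ori(yaw)); print(yaw,s if s is None else np.round(s,2))
    if s is not None and (q is None or abs(s[6])<abs(q[1][6])): q=(yaw,s)
yaw=q[0]; open("yaw","w").write(str(yaw)); print("yaw",yaw)
r.move_linear([p[0],p[1],.38],rate=.2)
r.move_ptp([*T[0],.36],ori(yaw)); r.move_linear([*T[0],ZH],rate=.15)
c=cam("side"); cv2.imwrite("pics/s1.png",c["img"][...,::-1])
print(r.current_position(),r.current_time_s())
E
```

```text
1.6540083526374156 [-0.54  0.38  0.89  1.92 -0.35  1.    0.59]
-1.4875843009523775 [-0.69  0.49  1.17  1.93 -0.51  1.07 -2.36]
yaw 1.6540083526374156
[ 0.50614531 -0.11523859  0.24090262] 4.8667
```

View pics/s1.png

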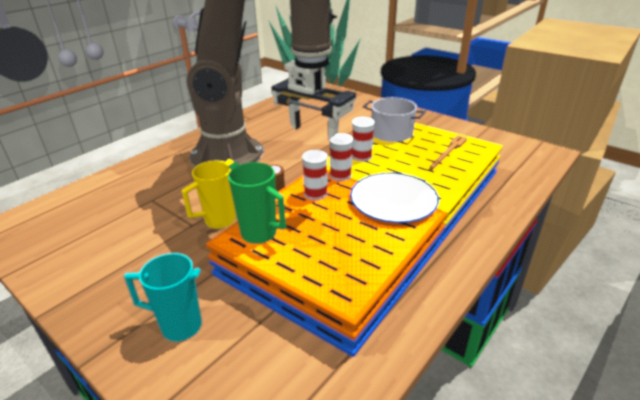

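The gripper hovers over tin 1. Its fingers at (296,118) and (333,127) straddle the lid at (315,157) across the row, and everything else is undisturbed. I'll heft it now.

Run:
```python
from act import *
heft(0)
c=cam("side"); cv2.imwrite("pics/s2.png",c["img"][60:260,200:420][:,:,::-1])
Q=cloud(c); k=(np.hypot(Q[...,0]-T[0,0],Q[...,1]-T[0,1])<.035)&(Q[...,2]>.103); print("lowest z",np.percentile(Q[k][:,2],2))
back(0)
print(r.current_time_s())
from meas import measure
measure(cam("top"),cam("side"))
```

```text
tin 1 width mm 59.2 grip 25.0 dF [ 0.17  0.21 -1.59] t 8.2333
lowest z 0.10505506281209702
10.8417
top lid px [278.5 192.8] area 147 xyz [0.5066 0.0102 0.2117] diam mm 41
top lid px [242.6 200. ] area 318 xyz [0.4865 0.1192 0.2118] diam mm 61
 side: cyl xy [ 0.5065 -0.0046] r 0.0232 top z 0.214 red px 191
 side: cyl xy [0.486  0.1181] r 0.0277 top z 0.2139 red px 254
```

View pics/s2.png

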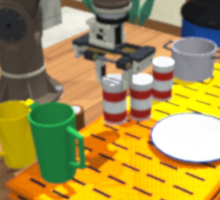

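The crop shows tin 1 gripped upright and lifted. Its lid is at full-image row ~137, against 157 before. Tin 1 weighs about 0.16 kg. On to tin 2, first checking that tin 1 was set back.

Run:
```python
from act import *
from meas import measure
r.move_linear([*T[1],ZH],rate=.15)
o,*_=measure(cam("top"),cam("side"))
heft(1)
c=cam("side"); cv2.imwrite("pics/s3.png",cv2.resize(c["img"][60:260,200:420][:,:,::-1],None,fx=2,fy=2))
back(1)
r.move_linear([*T[2],ZH],rate=.15); print(r.current_time_s())
o,*_=measure(cam("top"),cam("side"))
```

```text
top lid px [319.8 192.4] area 318 xyz [ 0.5058 -0.1147  0.2117] diam mm 61
 side: cyl xy [ 0.5056 -0.1159] r 0.0286 top z 0.2136 red px 317
tin 2 width mm 59.7 grip 25.0 dF [ 0.06  0.3  -1.55] t 15.3083
18.8833
top lid px [319.8 192.4] area 319 xyz [ 0.5058 -0.1147  0.2115] diam mm 61
top lid px [282.9 194.5] area 321 xyz [ 0.5014 -0.003   0.2115] diam mm 61
top lid px [248.6 199.4] area 99 xyz [0.4883 0.1008 0.212 ] diam mm 34
 side: cyl xy [ 0.5055 -0.1157] r 0.0287 top z 0.2137 red px 312
 side: cyl xy [ 0.5006 -0.0033] r 0.0286 top z 0.2137 red px 288
 side: cyl xy [0.486 0.118] r 0.0277 top z 0.5314 red px 257
```

View pics/s3.png

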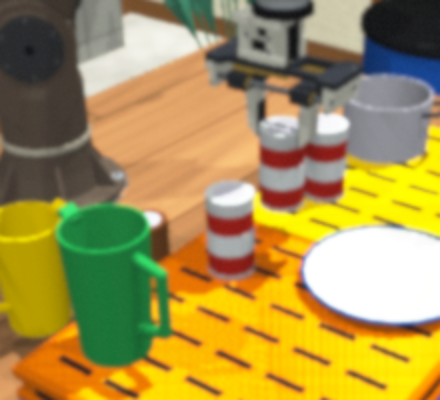

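Tin 2 is held upright and lifted at crop (282,165), with tin 1 back in place at (230,230). It weighs about 0.16 kg too, and the measurement shows both tins standing within 1 mm of their starts. Next I'll heft tin 3, and if it is heavier I'll take it straight over the plate.

Run:
```python
from act import *
from meas import measure
d=heft(2)
if d[2]<-2.7:
    z=ZG+.16
    r.move_linear([*T[2],z],rate=.12); r.move_linear([*PLATE,z],rate=.12); r.dwell(1)
    print(r.current_position(),r.current_width()*92,r.current_grip_force(),r.current_force(),r.current_time_s())
    t,s=cam("top"),cam("side"); measure(t,s)
    cv2.imwrite("pics/s4.png",s["img"][...,::-1])
    Q=cloud(s); hs=cv2.cvtColor(s["img"],cv2.COLOR_RGB2HSV)
    k=((hs[...,0]<8)|(hs[...,0]>172))&(hs[...,1]>120)&(np.hypot(Q[...,0]-PLATE[0],Q[...,1]-PLATE[1])<.08)&(Q[...,2]>.13)
    q=Q[k]; print("held tin red xy",q.mean(0).round(3),"z range",q[:,2].min().round(3),q[:,2].max().round(3))
```

```text
tin 3 width mm 59.7 grip 25.0 dF [-0.    0.04 -4.3 ] t 22.3583
[ 0.68498477 -0.01602914  0.32100268] 59.44204757975434 24.999124109745026 [ 0.08388487 -0.60530627 -3.92088984] 26.6167
top lid px [319.7 192.4] area 316 xyz [ 0.5058 -0.1145  0.2116] diam mm 60
top lid px [282.8 194.5] area 318 xyz [ 0.5012 -0.0028  0.2117] diam mm 61
 side: cyl xy [ 0.5055 -0.1157] r 0.0287 top z 0.2138 red px 310
 side: cyl xy [ 0.5007 -0.0033] r 0.0286 top z 0.2139 red px 274
held tin red xy [ 0.696 -0.036  0.312] z range 0.268 0.352
```

View pics/s4.png

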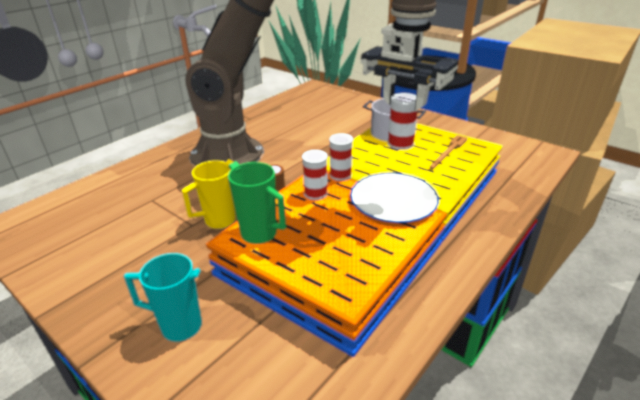

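Tin 3 weighs about 0.44 kg, clearly the heaviest. It is held upright at (402,122), over the plate at (394,197), with its underside about 0.16 m above the stand. The other tins, jug, pot, plate and stirrer all stand as before, so I'm handing in.

```bash
python3 -c "
from station import r
print(r.hand_in())"
```

```text
the job is handed in; nothing more can be done
None
```

I hefted all three tins in order from the green jug (about 0.16, 0.16 and 0.44 kg), set the first two back within 1 mm of their places, and handed in with the third, heaviest tin held upright about 14 cm above the middle of the plate; no verdict came back.

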